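# Tip the bottle into its cradle and flip the keeper over it

### The arm

A 6-joint arm with a two-finger parallel gripper is mounted at the origin on a cart in front of the work surface, level with it; the furniture and walls round the work are solid. World frame = base frame: x ahead of the robot, y to its left, z up, the work surface at z = 0. Lengths are in mm, angles in degrees, forces in N, time in s.
With the tool pointing down it reaches from about 300 to 850 mm from the base axis. Payload 4.2 kg.
Tool frame: the origin (TCP) lies between the finger pads; the fingertips stand ahead of it and the grasp point (between the pads) lies 3 mm ahead of it (nose_length is the z of the fingertips in the tool frame, in mm); z points along the fingers, y is the line along which they close (so a half turn about z gives the same grasp; the last joint's range is limited). The gripper opens to 91 mm and grips with 3 to 60 N. Pads are 32 mm wide; open, the fingers measure 118 mm over their backs; the gripper's body (76 mm by 178 mm) begins 60 mm behind the grasp point.
Start: joints at [-66.807, 18.312, 89.639, -0, 72.044, -1.146], TCP at [236.985, -523.91, 206.076] pointing down, gripper open.
Joint ranges: [-177.97, 177.97], [-48.28, 115.42], [12.27, 149.76], [-77.06, 257.06], [2.81, 150.46], [-146.56, 146.56]. Speed limits (degrees/s): [147.25, 147.25, 180, 180, 180, 180].

### API

Orientations are given as [roll, pitch, yaw] about the fixed x, y, z axes, in that order (R = Rz(yaw) Ry(pitch) Rx(roll)).
In Python, from workcell import state, grab_frame, camera_params, job_done, nose_length gives the robot as it stands.
- The arm moves only by the tool step_arm, never from a script. Its argument "plan" is a list that holds one entry, the list of rows, each a list of 5 numbers: the shift along the tool's x, y, z in cm, then the turn about the tool's z in rad, then the opening, from 0 (shut) to 1 (fully open). In form: [[[x, y, z, turn, gripper], ...]]. A call has 1 to 20 rows; each row is the pose to reach, as a shift and turn from the pose commanded when the call began, along the tool's axes at that moment; what a row does not reach only later rows make up. A row lasts 1/8 s, in which the tool goes at most 62.5 mm and 10.7 degrees, less where a joint would pass 70% of its speed; a pose out of reach is approached as far as the arm can. A call with a gripper value outside its range is refused whole. The fingers move at their own pace and stop on an object; "newtons" is the grip in N (left out, the last holds). Time passes only in rows, so rows that repeat a pose let the fingers close. It gives the time, the measured TCP pose, the force, the opening and the grip force at its end, in the units of the state.
- state(): the state, without advancing time (a new reading comes with each control period).
- grab_frame(name): name is "scene" or "top"; returns the picture (420x560x3 uint8, blue, green, red); there is no depth.
- camera_params(name): a dict with "camera_matrix" (3x3 intrinsics, pixels), "R" (3x3) and "t" (3): a world point X has camera coordinates R X + t. Camera axes: x right, y down, z forward; pixel columns grow to the right and rows downward; lengths in mm; the calibration is good to about 2 mm. A picture is of the moment at which its call begins. camera_params takes no time and is no camera call.
- job_done(): hands the job in; it is judged then, once.
The state is a dict: "time_s": time; "qpos": joint angles; "qvel": joint speeds; "effort": joint torques, N m; "ee_pos": TCP position; "ee_rot": TCP orientation; "force": force on the tool from outside, world axes, zero at the start; "torque": the same for the moment, N m; "gripper_width": finger opening in mm; "gripper_force": force on a finger pad.
Only numpy, scipy, OpenCV 4.12 (cv2) and the standard library are available. Lean on these libraries where they do the work, as an engineer would, in place of code of your own. Each camera call takes 0.05 s, during which the arm holds its last target. There are 200 camera calls.

### The job

Lay the dome-capped bottle down for labelling: with your fingertips push it over, so that it tips off its step and lies in the V-shaped trough of the wooden cradle with its cap away from the step. Then push the steel keeper bar, which stands up beside the trough, over and fully down across the bottle. Only push: do not grip, lift or carry the bottle, do not press it hard, and leave the jar, the vial and the eye loupe standing where they are.

Things in the scene. Friction and masses are not known exactly. Their poses are not given: they have to be found in the camera images.
- cradle: Wooden cradle, 170 x 84 mm, fixed to the bench. Origin at bench level, x along the trough (from the step to the far end stop), y left seen along x, z up. At its x -80 to -25 mm is the flat step (top 18 mm above the bench) where the bottle stands between two guide walls (47 mm apart, tops 55 mm above the bench, x -67 to -25 mm); from x -25 to 80 mm the V trough; then an end stop 8 mm thick, 42 mm high.
- step_centre (a point): Point on the top of the step, at x -49, y 0, z 18 mm of the cradle; the bottle starts within about 5 mm of it.
- trough_centre (a point): On the trough's middle line (y 0), at x 14.5, z 36 mm of the cradle, level with the top edges of the V. The V has two 45 degree walls, lowest line 10.5 mm above the bench, 66 mm wide over its outer cheeks.
- bottle: Loose round bottle with a domed cap, 89 mm tall, 38 mm across (34 mm above 52 mm height), 50 to 100 g, starts upright on the step. Origin: centre of its underside, z toward the cap. Pushed high up along the cradle's +x its foot stops against the V walls at the latest and it tips; beyond 25 degrees it falls into the trough by itself. Lying there its axis is about 37 mm above the bench.
- bottle_top (a point): Centre of the top of the bottle's domed cap, 89 mm from the underside.
- keeper (a joint): Hinge of the keeper bar, rad: 0 = bar straight up, negative = leaning away from the trough (starts -0.25 to 0.1, stop at -0.3), 1.57 = fully down, level across the trough (stop). The hinge is stiff (0.05 N m): the bar stays wherever it is left and must be pushed all the way; about 1 N near its tip moves it.
- keeper_hinge (a point): On the hinge axis at mid-width of the bar: x 15, y -38.5, z 64 mm of the cradle (bracket top 69 mm above the bench). The axis runs along the cradle's x; the bar swings from upright toward the cradle's +y, onto a steel seat post 57 mm high at y +37 mm.
- keeper_tip (a point): Centre of the round cross-pin (10 mm thick, 26 mm long along the cradle's x) at the bar's free end, 83 mm from the hinge axis. The bar is a flat steel strip 14 mm wide along x, 5 mm thick. Fully down, the pin is 64 mm above the bench, just beyond the seat post.
- lamp_shade (a point): Middle of the big grey lamp shade that hangs low over the bench to the left of the work, a solid obstacle about 0.26 m across and some 0.4 m high in all. An arm that starts on the far left must pass round it on the robot's side. On the right a tall dark wooden side panel stands across the bench at about y -0.1 m.
- jar: Bystander: capped round jar 37 x 37 x 61 mm, standing left of the cradle; origin under its centre. Leave alone.
- vial: Bystander: small amber vial with a black cap, 30 mm across, 46 mm tall, standing left of the step; origin under its centre. Leave alone.
- eyeglass: Bystander: black eye loupe 35 mm across, 31 mm tall, standing beyond the end stop; origin under its centre. Leave alone.
Not all that is in view belongs to the job. What is shaped like the bottle but orange is not meant.

How it is judged (in metres and radians):
On the way, in this order (a step that is already met when the one before it is completed fails the run):
1. the bottle lies in the trough, cap away from the step, while the keeper is still up (angle between bottle's own z axis and vertical between 1.4 and 1.74 rad and y of bottle in the frame of cradle between -0.01 and 0.01 m and x of bottle in the frame of cradle between -0.055 and 0.005 m and x of bottle_top in the frame of cradle above 0.03 m and y of bottle_top in the frame of cradle between -0.012 and 0.012 m and height (world z) of bottle below 0.05 m and height (world z) of bottle_top below 0.055 m), for 0.3 s.
2. the keeper is fully down across the bottle (all of step 1 and value of joint keeper above 1.48 rad), for 0.2 s.
At the end, for the whole second after the job is handed in: The bottle lies at rest in the V trough (axis level within 10 degrees, both its ends within 10 to 12 mm of the trough's middle line, underside near the step, cap toward the end stop) and the keeper is down to within 5 degrees of its stop (all of step 2 and linear speed of bottle below 0.02 m/s); the robot touches nothing.
It fails at once if the bottle is lifted (underside over 55 mm or top over 130 mm above the bench) or carried off the step by over 60 mm (height (world z) of bottle above 0.055 m or height (world z) of bottle_top above 0.13 m or horizontal distance between bottle and step_centre above 0.06 m).
It fails at once if the bottle is gripped or pressed harder than 15 N by the fingers (contact force between the fingers and bottle above 15 N).
It fails at once if the capped jar is shoved more than 25 mm or tipped over (distance of jar from where it was at the start of the episode above 0.025 m or angle between jar's own z axis and vertical above 0.5 rad).
It fails at once if the vial is shoved more than 25 mm or tipped over (distance of vial from where it was at the start of the episode above 0.025 m or angle between vial's own z axis and vertical above 0.5 rad).
It fails at once if the eye loupe is shoved more than 25 mm or tipped over (distance of eyeglass from where it was at the start of the episode above 0.025 m or angle between eyeglass's own z axis and vertical above 0.5 rad).
It also fails if it takes over 46 s, if anything falls off the work surface, if the arm or the gripper's body presses on something with over 40 N, if the wrist force passes 120 N, or if a joint passes its speed limit or range.

## Working session

There is one attempt and no reset: what is moved stays moved. The work goes in short steps, Python scripts to look and compute and a tool call to move; the robot and the scene stay as the last step left them, time stands still between calls to the robot, and variables do not carry over. Pictures are saved under pics/ and viewed, at most 10 in all, crops included, and the job is handed in when it is done.

Besides the shell and the picture viewer there is one more tool, called after ">>>" as name(argument=value, ...) on one line, values as JSON. step_arm: Moves the arm, as the interface text tells. Its arguments: {"type":"object","properties":{"plan":{"type":"array","items":{"type":"array","items":{"type":"array","items":{"type":"number"}}}},"newtons":{"type":"number"}},"required":["plan"]}

```bash
mkdir -p pics; python3 - <<'E'
from workcell import *
import cv2,numpy as np
s=state();print(s['time_s'],s['ee_pos'],s['ee_rot'],s['gripper_width'],nose_length() if callable(nose_length) else nose_length)
for n in("scene","top"):
    cv2.imwrite(f'pics/{n}0.png',grab_frame(n));c=camera_params(n);print(n,np.round(c['camera_matrix'],1).tolist(),np.round(c['R'],3).tolist(),np.round(c['t'],1).tolist(), 'C',np.round(-np.array(c['R']).T@np.array(c['t'])))
E
```

```text
0.0 [ 236.75066915 -523.4434046   205.22512065] [-1.79901282e+02 -1.46872263e-04  2.43371133e+01] 91.32809526847205 22.0
scene [[435.3, 0.0, 281.2], [0.0, 435.3, 214.8], [0.0, 0.0, 1.0]] [[0.866, -0.5, -0.003], [-0.229, -0.393, -0.891], [0.444, 0.772, -0.455]] [-359.5, 349.3, 455.4] C [ 189. -394.  517.]
top [[494.9, 0.0, 272.1], [0.0, 494.9, 215.0], [0.0, 0.0, 1.0]] [[-0.017, -1.0, 0.001], [-0.978, 0.017, -0.21], [0.21, -0.004, -0.978]] [279.9, 561.0, 858.5] C [373. 274. 957.]
```

View pics/scene0.png

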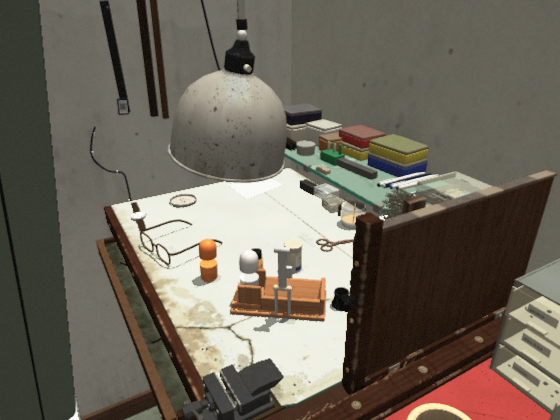

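View pics/top0.png

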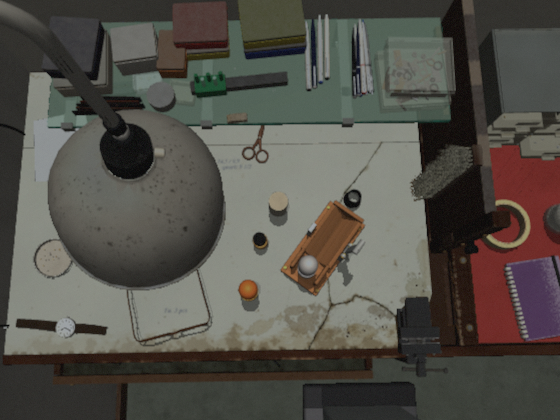

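The scene picture shows the bottle (grey dome) at about (249,262) and the keeper standing at about (283,270). In the top picture the cradle runs from (300,280) to (350,208), the bottle cap is at (308,266) and the side panel is at columns 440-490.

```bash
cat > h.py <<'E'
import numpy as np,cv2
from workcell import *
def P(n):
    c=camera_params(n);return np.array(c['camera_matrix']),np.array(c['R']),np.array(c['t']).ravel()
def ray(n,px):
    K,R,t=P(n);d=R.T@np.linalg.inv(K)@np.array([*px,1.]);return -R.T@t,d/np.linalg.norm(d)
def onz(n,px,z):
    c,d=ray(n,px);return c+d*(z-c[2])/d[2]
def tri(a,b):
    c1,d1=ray("scene",a);c2,d2=ray("top",b)
    s=np.linalg.lstsq(np.c_[d1,-d2],c2-c1,rcond=None)[0];p,q=c1+s[0]*d1,c2+s[1]*d2
    return (p+q)/2,np.linalg.norm(p-q)
def proj(n,X):
    K,R,t=P(n);p=(np.atleast_2d(X)@R.T+t)@K.T;return p[:,:2]/p[:,2:]
E
python3 - <<'E'
import cv2,numpy as np
a=cv2.imread('pics/scene0.png')[225:335,215:365];b=cv2.imread('pics/top0.png')[185:305,240:390]
a=cv2.resize(a,None,fx=5.3,fy=5.3,interpolation=2)[:580];b=cv2.resize(b,None,fx=5,fy=5,interpolation=2)
cv2.imwrite('pics/a1.png',a);cv2.imwrite('pics/b1.png',b);print(a.shape,b.shape)
E
```

```text
(580, 795, 3) (600, 750, 3)
```

View pics/a1.png

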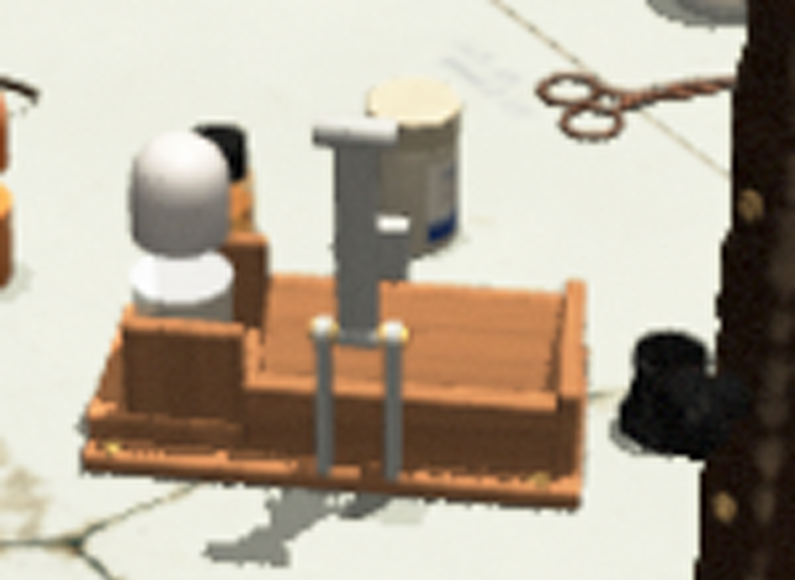

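View pics/b1.png

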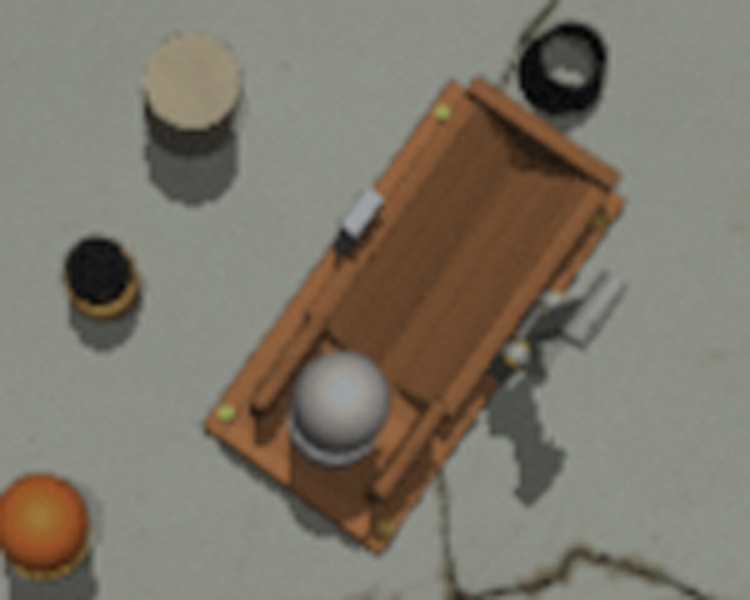

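The close-ups show all four corners of the cradle base, the bottle in its guides with the step end nearest the robot, and the keeper leaning slightly outward. In the top crop its pin is at (600,312); in the scene crop it is at (355,132).

```bash
cat > m.py <<'E'
from h import *
T=lambda u,v:(240+(u+.5)/5-.5,185+(v+.5)/5-.5); S=lambda u,v:(215+(u+.5)/5.3-.5,225+(v+.5)/5.3-.5)
c=[onz("top",T(*p),6)[:2] for p in[(205,427),(380,553),(625,203),(455,80)]]
m=np.array([[-85,42],[-85,-42],[85,-42],[85,42]],float)
A=np.array(c);ac=A.mean(0);H=m.T@(A-ac);yaw=np.arctan2(H[0,1]-H[1,0],H[0,0]+H[1,1])
R=np.array([[np.cos(yaw),-np.sin(yaw)],[np.sin(yaw),np.cos(yaw)]])
if __name__=="__main__":
    print(np.round(A),'centre',ac.round(1),'yaw',np.degrees(yaw),'res',np.round(A-ac-m@R.T,1).tolist())
    L=lambda X:np.round([*(R.T@(X[:2]-ac)),X[2]],1)
    for p,x in[((82,470),(-85,-42)),((580,507),(85,-42))]: print('front',L(onz("scene",S(*p),0)),x)
    for n,a,b in[('pin',(355,132),(600,310)),('cap',(180,180),(342,398)),('hinge',(359,333),(533,326)),('jar',(414,105),(192,82)),('loupe',(672,355),(563,68)),('vial',(222,138),(101,270))]:
        X,e=tri(S(*a),T(*b));print(n,X.round(1),L(X),round(e,1))
    for x in(0,100,200,250):
        pass
    print('panel near end floor',onz("scene",(355,385),0).round(), 'top edge tri',[v for v in tri((370,215),(495,215))])
E
python3 m.py
```

```text
[[469. 256.]
 [420. 190.]
 [554.  89.]
 [604. 154.]] centre [511.7 172.2] yaw -37.059378229675154 res [[-0.3, -1.4], [1.4, 0.2], [-0.6, 1.9], [-0.6, -0.7]]
front [-85.9 -41.4   0. ] (-85, -42)
front [ 83.7 -39.9   0. ] (85, -42)
pin [490.5 127.3 146.8] [ 10.1 -48.6 146.8] 1.4
cap [469.  209.2  90.8] [-56.4   3.8  90.8] 1.5
hinge [497.2 136.8  62.9] [  9.8 -37.   62.9] 1.4
jar [592.3 258.9  57.5] [ 12.  117.7  57.5] 0.9
loupe [605.4 113.4  27.2] [110.2   9.5  27.2] 4.8
vial [525.  293.6  44.6] [-62.6 104.9  44.6] 1.6
panel near end floor [512. -50.   0.] top edge tri [array([514.26846068, -42.20852145, 277.72052861]), np.float64(1.643857106674099)]
```

```bash
python3 - <<'E'
from h import *
for z in(100,150,200,250,300):print(z,'lamp right',onz("top",(224,200),z).round(),'lamp near',onz("top",(140,285),z).round(),'scene rim low',onz("scene",(250,182),z).round(), 'scene rim R',onz("scene",(288,160),z).round())
for p in[(540,340),(530,365),(275,362),(190,405),(370,215),(355,385),(500,345)]:print(p,onz("scene",p,0).round(),onz("scene",p,120).round())
print('vise top',onz("top",(415,300),60).round(),onz("top",(400,350),60).round(),'panel',onz("top",(505,225),278).round(),onz("top",(440,15),278).round(),'tri vise',tri((275,362),(415,298)))
E
```

```text
100 lamp right [586. 356. 100.] lamp near [438. 499. 100.] scene rim low [619. 508. 100.] scene rim R [781. 596. 100.]
150 lamp right [573. 351. 150.] lamp near [434. 486. 150.] scene rim low [568. 399. 150.] scene rim R [710. 478. 150.]
200 lamp right [561. 346. 200.] lamp near [430. 473. 200.] scene rim low [516. 291. 200.] scene rim R [639. 359. 200.]
250 lamp right [549. 341. 250.] lamp near [427. 460. 250.] scene rim low [465. 183. 250.] scene rim R [568. 240. 250.]
300 lamp right [536. 337. 300.] lamp near [423. 447. 300.] scene rim low [413.  75. 300.] scene rim R [498. 121. 300.]
(540, 340) [ 837. -131.    0.] [ 687. -192.  120.]
(530, 365) [ 772. -156.    0.] [ 637. -212.  120.]
(275, 362) [432.  48.   0.] [375. -54. 120.]
(190, 405) [289.  38.   0.] [266. -62. 120.]
(370, 215) [893. 366.   0.] [730. 190. 120.]
(355, 385) [512. -50.   0.] [ 437. -130.  120.]
(500, 345) [ 770. -105.    0.] [ 635. -172.  120.]
vise top [406.  17.  60.] [320.  50.  60.] panel [499. -54. 278.] [829.   8. 278.] tri vise (array([410.7863356 ,  11.8971123 ,  42.66700048]), np.float64(1.6443968570842402))
```

>>> step_arm(plan=[[[6, -7.5, 0, 0, 0], [12, -15, 0, 0, 0], [18, -22.5, 0, -0.1, 0], [23.8, -30.1, 0, -0.2, 0], [23.8, -30.1, 0, -0.3, 0], [23.8, -30.1, 0, -0.4, 0], [23.8, -30.1, 0, -0.5, 0], [23.8, -30.1, 0, -0.6, 0], [23.8, -30.1, 0, -0.6, 0], [23.8, -30.1, 0, -0.6, 0], [23.8, -30.1, 0, -0.6, 0]]])

```text
time_s: 1.48
ee_pos: [329.7, -151.8, 206.0]
ee_rot: [-180.0, 0.0, 58.6]
force: [-0.3, -0.1, -0.3]
gripper_width: 0.5
gripper_force: 0.0
```

>>> step_arm(plan=[[[5, -1.6, 0, -0.15, 0], [10, -3.2, 0, -0.3, 0], [15, -4.8, 0, -0.45, 0], [20, -6.4, 0, -0.6, 0], [25, -8, 0, -0.75, 0], [30, -9.6, 0, -0.9, 0], [35, -11.2, 0, -1.05, 0], [38.4, -12.3, 0, -1.2, 0], [38.4, -12.3, 0, -1.35, 0], [38.4, -12.3, 0, -1.473, 0], [38.4, -12.3, 0, -1.473, 0], [38.4, -12.3, 0, -1.473, 0], [38.4, -12.3, 4, -1.473, 0], [38.4, -12.3, 8, -1.473, 0], [38.4, -12.3, 9.9, -1.473, 0], [38.4, -12.3, 9.9, -1.473, 0], [38.4, -12.3, 9.9, -1.473, 0]]])

```text
time_s: 3.6
ee_pos: [424.8, 240.7, 108.0]
ee_rot: [179.9, 0.0, 143.1]
force: [0.3, 0.8, 0.9]
gripper_width: 0.3
gripper_force: 0.0
```

```bash
python3 - <<'E'
from h import *
s=state();print(s['time_s'],s['ee_pos'],s['ee_rot'],s['force'],np.round(s['qpos']))
a=grab_frame("scene")[200:335,190:370];b=grab_frame("top")[170:310,210:390]
cv2.imwrite('pics/2.png',np.vstack([cv2.resize(a,(400,300)),cv2.resize(b,(400,300))]))
E
```

```text
3.6 [424.84712085 240.74232867 107.96424004] [1.79905019e+02 4.83090360e-02 1.43063570e+02] [0.28029421 0.8455274  0.90132526] [ 28.  16. 109.  -0.  55. -25.]
```

View pics/2.png

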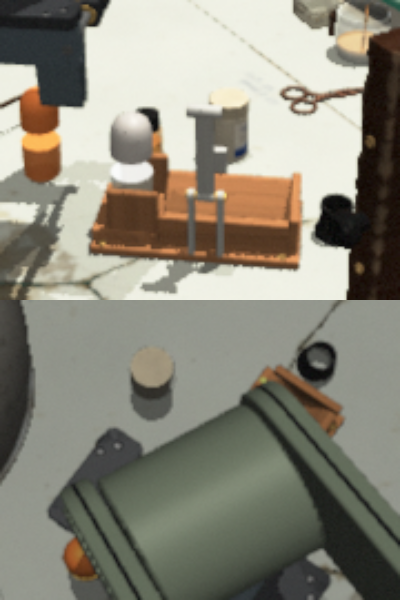

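The fingertips, at about (65,95), stand behind the bottle and clear of everything. The bottle at (132,150) and the keeper are untouched. I'll push slowly along the cradle's +x.

>>> step_arm(plan=[[[-1, 0.05, 0, 0, 0], [-1.6, 0.1, 0, 0, 0], [-2, 0.1, 0, 0, 0], [-2.3, 0.1, 0, 0, 0], [-2.6, 0.1, 0, 0, 0], [-2.9, 0.1, 0, 0, 0], [-3.2, 0.1, 0, 0, 0], [-3.5, 0.1, 0, 0, 0], [-3.8, 0.1, 0, 0, 0], [-4.1, 0.1, 0, 0, 0], [-4.4, 0.1, 0, 0, 0], [-4.7, 0.1, 0, 0, 0], [-5, 0.1, 0, 0, 0], [-5.3, 0.1, 0, 0, 0]]])

```text
time_s: 5.45
ee_pos: [467.2, 209.3, 107.0]
ee_rot: [-180.0, 0.0, 143.1]
force: [-0.0, -0.2, 0.0]
gripper_width: 0.4
gripper_force: 0.0
```

```bash
python3 - <<'E'
from h import *
s=state();print(s['time_s'],s['ee_pos'],s['force'])
cv2.imwrite('pics/3.png',cv2.resize(grab_frame("scene")[200:335,190:370],None,fx=3,fy=3))
E
```

```text
5.45 [467.22483056 209.32555444 107.02007092] [-0.03643877 -0.22687619  0.0215134 ]
```

View pics/3.png

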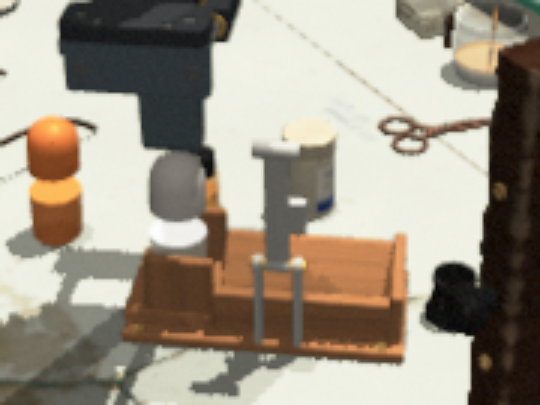

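```bash
python3 - <<'E'
from h import *
for z in(85,95,107,115):print(z,proj("scene",[[467,209,z]]).round(1))
print(proj("scene",[[469,209,107],[469,209,18],[467,209,164]]).round(1), 'tip px ~',(190+173/3,200+148/3))
for y in(170,209,250,280):print(onz("scene",(247,249),100))if y==170 else None
E
```

```text
85 [[248.1 261.6]]
95 [[247.9 256.9]]
107 [[247.7 251.2]]
115 [[247.5 247.3]]
[[248.7 250.9]
 [250.4 291.3]
 [246.4 222.9]] tip px ~ (247.66666666666666, 249.33333333333334)
[473.97044425 226.64341198 100.        ]
```

View pics/4.png

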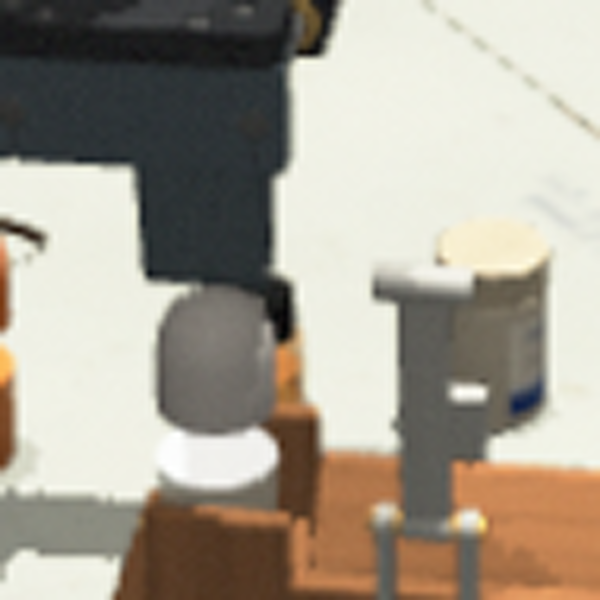

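The fingertips are just above the cap. The tip edge at about (208,283) in the crop projects to z of about 108, which is higher than nose_length implies. I'll back off, go lower, and check.

>>> step_arm(plan=[[[0, 0, -0.8, 0, 0], [2.5, 0, -0.8, 0, 0], [5.3, 0, -0.8, 0, 0], [5.3, 0, 0, 0, 0], [5.3, 0, 2.2, 0, 0], [5.3, 0, 2.2, 0, 0], [5.3, 0, 2.2, 0, 0]]])

```text
time_s: 6.42
ee_pos: [425.4, 241.2, 85.4]
ee_rot: [180.0, 0.0, 143.1]
force: [0.3, -1.0, 1.0]
gripper_width: 0.4
gripper_force: 0.0
```

```bash
python3 - <<'E'
from h import *
s=state();print(s['time_s'],s['ee_pos'],s['force'],s['gripper_width'])
p=s['ee_pos'];print(proj("scene",[[p[0],p[1],p[2]+d] for d in(-22,-11,0)]).round(1))
f=grab_frame("scene");cv2.imwrite('pics/5.png',cv2.resize(f[215:310,180:275],(600,600),interpolation=2))
E
```

```text
6.425 [425.44909254 241.16710476  85.42253527] [ 0.26111839 -1.00310511  1.01025375] 0.4010085241485469
[[220.6 269.4]
 [220.2 264.4]
 [219.8 259.3]]
```

View pics/5.png

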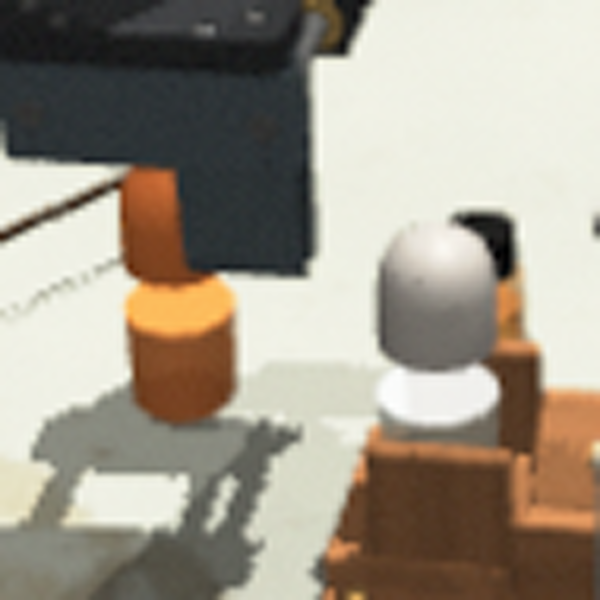

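The tip edge at about (248,270) projects to z of about 88, so closed tips lie roughly at the TCP height. That is the right height for pushing the cap.

>>> step_arm(plan=[[[-1, 0.05, 0.4, 0, 0], [-1.6, 0.1, 0.4, 0, 0], [-2, 0.1, 0.4, 0, 0], [-2.3, 0.1, 0.4, 0, 0], [-2.6, 0.1, 0.4, 0, 0], [-2.9, 0.1, 0.4, 0, 0], [-3.2, 0.1, 0.4, 0, 0], [-3.5, 0.1, 0.4, 0, 0], [-3.8, 0.1, 0.4, 0, 0], [-4.1, 0.1, 0.4, 0, 0], [-4.4, 0.1, 0.4, 0, 0], [-4.7, 0.1, 0.4, 0, 0], [-5, 0.1, 0.4, 0, 0]]])

```text
time_s: 8.1
ee_pos: [465.4, 211.9, 81.0]
ee_rot: [-180.0, 0.0, 143.1]
force: [-0.2, -0.3, -0.3]
gripper_width: 0.5
gripper_force: 0.0
```

```bash
python3 - <<'E'
from h import *
s=state();print(s['time_s'],s['ee_pos'],s['force'])
cv2.imwrite('pics/6.png',cv2.resize(grab_frame("scene")[200:335,190:370],None,fx=3,fy=3))
E
```

```text
8.1 [465.43312677 211.90254475  81.02367939] [-0.18458178 -0.30196282 -0.296588  ]
```

View pics/6.png

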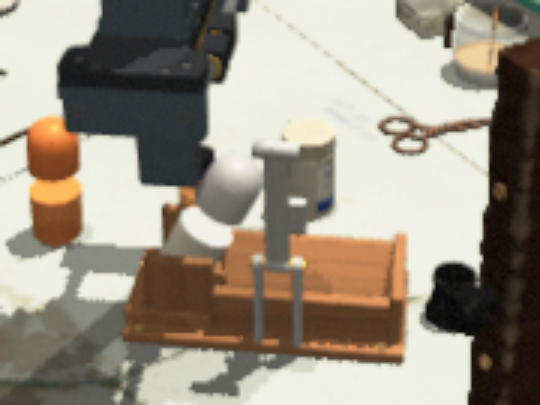

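The picture shows the bottle tipped over about 35-40 degrees, with its cap at about (230,190), falling into the trough. The fingers are clear behind it. I'll wait, lift, and move across above the keeper to its outer side.

>>> step_arm(plan=[[[0, 0, 0, 0, 0], [0, 0, 0, 0, 0], [0.5, 0, -1, 0, 0], [0.5, 0, -6, 0, 0], [0.5, 0, -12.5, 0, 0], [0.5, 0, -12.5, 0, 0], [-3, -4, -12.5, 0, 0], [-7.1, -8.3, -12.5, 0, 0], [-7.1, -8.3, -12.5, 0, 0], [-7.1, -8.3, -12.5, 0, 0]]])

```text
time_s: 9.4
ee_pos: [471.8, 103.3, 205.7]
ee_rot: [-180.0, -0.1, 143.1]
force: [0.4, -0.3, 0.6]
gripper_width: 0.3
gripper_force: 0.0
```

```bash
cat > g.py <<'E'
from m import *
O=ac-R@np.array([4.5,-1])
W=lambda l:np.array([*(O+R@np.array(l[:2],float)),l[2]])
def L(X):return np.round([*(R.T@(np.array(X[:2])-O)),X[2]],1)
E
python3 - <<'E'
from g import *
s=state();print(s['time_s'],s['ee_pos'],L(s['ee_pos']),s['force'])
f=grab_frame("scene");cv2.imwrite('pics/7.png',f)
# grey/white bottle pixels inside trough region: low saturation within hull of the cradle's trough volume
h=cv2.cvtColor(f,cv2.COLOR_BGR2HSV);m=((h[...,1]<60)&(h[...,2]>60)).astype(np.uint8)
poly=proj("scene",[W(p) for p in[(-60,22,40),(-60,-20,50),(78,-20,40),(78,25,30)]]).astype(int)
k=np.zeros_like(m);cv2.fillPoly(k,[poly],1);m&=k
n,lab,st,cen=cv2.connectedComponentsWithStats(m)
for i in range(1,n):
    if st[i,4]>15:print(st[i].tolist(),cen[i].round(1))
for x in(-45,-20,0,20,40,60):print(x,proj("scene",[W((x,0,37)),W((x,0,56)),W((x,-19,37))]).round().tolist())
for x in(-45,20,50):print([f[int(v),int(u)].tolist() for u,v in proj("scene",[W((x,0,52))])])
E
```

```text
9.4 [471.78793744 103.33101669 205.68837924] [ 14.1 -80.  205.7] [ 0.42218266 -0.26189414  0.57731817]
[257, 277, 49, 16, 503] [281.4 283.8]
-45 [[253.0, 284.0], [253.0, 276.0], [252.0, 290.0]]
-20 [[267.0, 285.0], [267.0, 277.0], [265.0, 291.0]]
0 [[278.0, 286.0], [277.0, 277.0], [276.0, 292.0]]
20 [[288.0, 287.0], [288.0, 278.0], [287.0, 293.0]]
40 [[299.0, 287.0], [299.0, 279.0], [298.0, 294.0]]
60 [[310.0, 288.0], [310.0, 280.0], [309.0, 295.0]]
[[36, 56, 82]]
[[201, 199, 213]]
[[120, 160, 214]]
```

View pics/7.png

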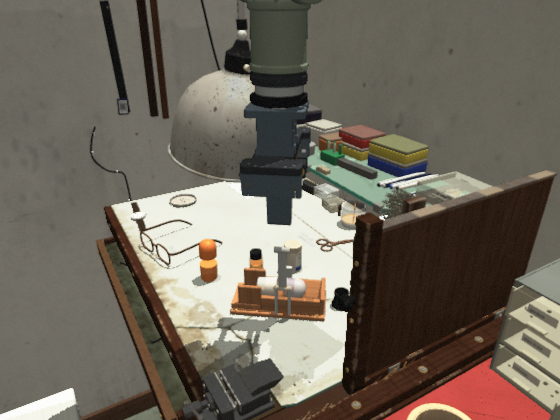

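The bottle lies in the trough with its grey part at (257-306, 277-293), which is x of about -38 to +53 in the cradle. The keeper is still up at (285,265), and the fingers are beyond it on its outer side. Next I'll push the keeper along its arc.

>>> step_arm(plan=[[[0, 0, 4, 0, 0], [0, 0, 7.4, 0, 0], [0, 0, 7.4, 0, 0], [0, 1.2, 7.4, 0, 0], [0, 2.55, 7.4, 0, 0], [0, 3.5, 7.45, 0, 0], [0, 4.4, 7.5, 0, 0], [0, 5.25, 7.8, 0, 0], [0, 6.1, 8.2, 0, 0], [0, 6.85, 8.7, 0, 0], [0, 7.6, 9.25, 0, 0], [0, 8.2, 9.95, 0, 0], [0, 8.75, 10.65, 0, 0], [0, 9.15, 11.5, 0, 0], [0, 9.5, 12.3, 0, 0], [0, 9.7, 13, 0, 0], [0, 9.8, 13.5, 0, 0], [0, 9.8, 13.5, 0, 0]]])

```text
time_s: 11.7
ee_pos: [530.7, 181.2, 70.5]
ee_rot: [-179.9, -0.0, 143.1]
force: [0.0, -0.1, -0.1]
gripper_width: 0.6
gripper_force: 0.0
```

```bash
cat > k.py <<'E'
from g import *
s=state();print(s['time_s'],L(s['ee_pos']),s['force'])
f=grab_frame("scene");h=cv2.cvtColor(f,cv2.COLOR_BGR2HSV)
for th in(0.9,1.2,1.3,1.4,1.5,1.57):
    print(th,proj("scene",[W((x,-38.5+83*np.sin(th),64+83*np.cos(th))) for x in(1,27)]).round(1).tolist())
c=proj("scene",[W((15,44,70))])[0].round().astype(int)
print(c);print(cv2.cvtColor(f,cv2.COLOR_BGR2GRAY)[c[1]-14:c[1]+12:1,c[0]-14:c[0]+16:2])
E
python3 k.py
```

```text
11.7 [14.2 17.6 70.5] [ 0.04459924 -0.07549317 -0.05435793]
0.9 [[279.7, 241.7], [294.0, 242.6]]
1.2 [[280.6, 248.3], [294.5, 249.2]]
1.3 [[280.8, 251.2], [294.6, 252.1]]
1.4 [[280.9, 254.4], [294.7, 255.3]]
1.5 [[281.0, 257.8], [294.7, 258.7]]
1.57 [[281.0, 260.3], [294.6, 261.2]]
[288 258]
[[ 48  51  50  47  50  52  49  49  49  47  53  50  46  53  50]
 [ 50  53  51  48  52  51  48  52  47  49  51  50  48  81  51]
 [ 50  47  50  49  51  49  48  52  50  49  48  51  50  68  53]
 [ 51  50  50  52  49  50  50  49  51  48  52  51  53  67  49]
 [ 87  80  51  49  48  49  50  50  52  52  52  50  50  62  50]
 [218 148  49  47  46  49  46  47  50  51  49  50  48  66  51]
 [237 169  50  50  45  48  48  48  47  48  47  58  76  95 163]
 [237 168  51  48  50  50  48  49  50  50  49  58  91 103 229]
 [237 170  46  49  46  49  48  50  47  49  46  60 112 108 237]
 [236 169  49  48  50  47  48  49  51  47  48  66 117 105 237]
 [237 171  49  49  49  49  48  48  49  53  50  66 108 109 237]
 [238 168  51  50  48  50  51  48  47  51  52  65 112 116 237]
 [238 166  49  49  49  50  47  46  48  46  48  68 115 110 237]
 [237 167  51  47  51  46  48  48  49  47  48  75 112 102 238]
 [239 202  48  47  49  45  48  50  48  49  49  82 108 108 238]
 [238 215  50  51  50  49  45  49  48  48  47  78 117 114 237]
 [239 215  48  51  48  49  50  51  49  48  48  78 116 114 238]
 [239 217  50  47  49  51  48  48  49  45  47  79 113 116 238]
 [239 218  49  51  52  48  50  48  50  47  51  84 114 115 237]
 [240 220  45  46  44  40  46  45  47  47  52  93 116 115 238]
 [239 229 159 125  73  53  49  44  45  44  45  96 120 109 238]
 [239 237 229 224 166  94  95  91  60  75  74 115 114  89 238]
 [240 239 239 240 138 106 109 107  82 120  97 112  91  73 238]
 [239 240 239 228 107 108 107 108  90 104 101  80  58  71 228]
 [238 239 229 172 112 107 107 106  91  92 101  47  41  82 225]
 [238 239 171 138 107 107 106 107  95  99 100  34  49 119 226]]
```

>>> step_arm(plan=[[[0, 0, 0.2, 0, 0], [0, 0, 0.4, 0, 0], [0, 0, 0.6, 0, 0], [0, 0, 0.7, 0, 0], [0, 0, 0.7, 0, 0]]])

```text
time_s: 12.38
ee_pos: [530.9, 181.3, 63.9]
ee_rot: [-180.0, -0.0, 143.1]
force: [-0.5, -0.1, 0.2]
gripper_width: 0.8
gripper_force: 0.0
```

>>> step_arm(plan=[[[0, 0, 0.1, 0, 0], [0, 0, 0.2, 0, 0], [0, 0, 0.2, 0, 0]]])

```text
time_s: 12.75
ee_pos: [531.0, 181.4, 61.9]
ee_rot: [-180.0, 0.0, 143.1]
force: [0.8, 0.3, 0.0]
gripper_width: 0.2
gripper_force: 0.0
```

```bash
python3 - <<'E'
from g import *
f=grab_frame("scene");cv2.imwrite('pics/8.png',f)
s=state();print(s['ee_pos'],s['force'])
g=cv2.cvtColor(f,cv2.COLOR_BGR2GRAY)
# lower edge of the dark finger per column, and where the bar end/pin must project when down
m=(g<60).astype(np.uint8)
for u in range(272,302,3):
    col=m[:,u];v=np.where(col[225:300])[0]+225;print(u,(v.max() if len(v) else None),g[260:300:3,u].tolist())
print(proj("scene",[W((15,y,66.5)) for y in(-38,-10,4,31,44)]).round(1).tolist())
E
```

```text
[530.92391426 181.35309981  61.91014551] [-0.06817143  0.04824268 -0.28893526]
272 252 [238, 238, 239, 239, 238, 239, 246, 244, 230, 181, 136, 109, 67, 69]
275 252 [238, 239, 239, 240, 238, 239, 246, 236, 183, 117, 97, 97, 97, 96]
278 267 [52, 50, 46, 153, 138, 204, 132, 102, 104, 113, 87, 74, 70, 67]
281 267 [50, 49, 50, 115, 91, 98, 102, 103, 103, 115, 80, 79, 70, 67]
284 268 [51, 49, 48, 93, 103, 104, 102, 103, 222, 213, 88, 84, 68, 68]
287 268 [46, 49, 47, 94, 105, 105, 101, 101, 95, 112, 95, 82, 79, 90]
290 268 [48, 46, 47, 75, 93, 91, 85, 123, 111, 161, 97, 93, 96, 106]
293 268 [49, 50, 47, 77, 102, 216, 142, 154, 140, 149, 123, 99, 91, 137]
296 269 [70, 76, 75, 35, 106, 216, 221, 241, 233, 199, 154, 109, 92, 143]
299 268 [114, 117, 75, 73, 205, 217, 193, 240, 239, 205, 158, 109, 92, 145]
[[283.2, 285.7], [285.0, 276.3], [285.9, 271.9], [287.6, 263.6], [288.3, 259.9]]
```

>>> step_arm(plan=[[[0, 0, 0.15, 0, 0], [0, 0, 0.3, 0, 0], [0, 0, 0.45, 0, 0], [0, 0, 0.45, 0, 0], [0, 0, 0.45, 0, 0]]])

```text
time_s: 13.42
ee_pos: [531.2, 181.5, 58.7]
ee_rot: [180.0, 0.0, 143.1]
force: [-1.4, 0.2, 8.1]
gripper_width: 0.1
gripper_force: 4.0
```

>>> step_arm(plan=[[[0, 0, -1, 0, 0], [0, 0, -6, 0, 0], [0, 0, -12, 0, 0], [0, 0, -16, 0, 0], [5, -5, -16, 0, 0], [10, -10, -16, 0, 0], [10, -10, -16, 0, 0], [10, -10, -16, 0, 0]]])

```text
time_s: 14.42
ee_pos: [391.1, 161.6, 218.2]
ee_rot: [179.9, 0.1, 143.1]
force: [1.3, 0.2, -0.2]
gripper_width: 0.3
gripper_force: 0.0
```

```bash
python3 - <<'E'
from g import *
f=grab_frame("top");f2=grab_frame("scene");s=state();print(s['ee_pos'],s['force'])
import cv2
g=cv2.cvtColor(f2,cv2.COLOR_BGR2GRAY)
for th in(1.2,1.4,1.48,1.57):print(th,proj("scene",[W((x,-38.5+83*np.sin(th),64+83*np.cos(th))) for x in(2,15,28)]).round(1).tolist())
print(g[236:294,270:304:2])
E
```

```text
[392.75664096 161.91621777 217.94523476] [ 0.4757743  -0.46883693  0.38899507]
1.2 [[281.1, 248.4], [288.1, 248.8], [295.1, 249.2]]
1.4 [[281.4, 254.4], [288.3, 254.9], [295.2, 255.3]]
1.48 [[281.5, 257.1], [288.3, 257.6], [295.2, 258.0]]
1.57 [[281.5, 260.4], [288.3, 260.8], [295.2, 261.2]]
[[238 239 237 238 237 238 238 236 236 237 237 238 238 237 225 223 233]
 [238 237 238 238 237 237 236 236 237 236 237 238 238 236 232 222 227]
 [238 237 238 237 238 238 237 237 237 236 237 237 238 237 237 231 218]
 [238 238 237 237 238 236 237 237 238 237 238 239 239 238 237 236 225]
 [238 238 237 237 238 238 237 237 233 238 239 237 236 237 238 238 234]
 [238 239 238 237 237 236 237 236 236 238 238 235 237 237 238 243 237]
 [237 238 238 238 237 237 237 232 238 239 237 236 235 236 238 241 238]
 [237 238 238 238 237 237 237 230 238 238 237 234 234 234 236 240 238]
 [237 238 236 237 237 237 237 214 238 238 236 235 235 236 236 240 237]
 [236 237 238 237 237 236 235 186 238 236 235 235 237 238 239 235 234]
 [237 237 236 236 237 236 235 135 233 237 235 236 238 238 242 180 225]
 [237 237 237 236 236 236 
[... 2611 characters left out ...]
238 204 139 243 241 244 236 200 227 229 241 250 250 250 243]
 [228 229 238 231 190 244 240 241 230 215 223 219 233 243 244 243 238]
 [209 214 214 230 227 243 247 247 235 240 229 206 225 233 236 235 228]
 [191 186 173 203 201 216 232 241 239 234 226 166 213 225 226 224 217]
 [173 162 128 148 138 154 174 198 210 202 200 143 200 215 214 212 202]
 [153 154 110 104 101 108 115 128 134 142 143 135 180 192 196 191 182]
 [134 136 103  98  88  89  88  89  99 100 102 130 158 171 173 170 164]
 [120 122 104  96  91  95  94  84  94  93  97 118 138 146 150 147 139]
 [114 115 102  93  85  99  96  94  92  97  96 104 121 125 127 124 115]
 [106 106 100  92  84  98  98  87  88  95  94  96 110 109 113 108 101]]
```

```bash
python3 -c "
from workcell import *
print(job_done())"
```

```text
the job is handed in; nothing more can be done
None
```

I handed the job in at about 14.5 s: the bottle lies in the trough with its cap away from the step, and the keeper is pushed down to its stop across it. The last image puts the pin at the fully-down position. The jar, vial and loupe were never touched as far as I can tell, and I have no verdict from the judge.

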